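Open the squeeze-and-turn safety canister and take out the vial

TASK

Open the safety canister: squeeze the two yellow tabs of its red cap fully inward and, keeping them squeezed, turn the cap counter-clockwise until it comes free, then lift it off and set it down flat in the steel tray, open side down. Then take the glass vial out of the canister and stand it upright in the same tray. Do not drop the cap or the vial, do not tip the vial over, and leave the other things on the bench where they are.

Things in the scene. Friction and masses are not known exactly. Their poses are not given: they have to be found in the camera images.
- canister: White plastic canister (64 mm diameter, blue band) on a 100x100x8 mm aluminium plate screwed to the bench; it cannot move. Origin: centre of the plate's underside, on the bench; z up. The shoulder on which the cap sits is 60 mm above the origin. Its bore, 26 mm wide, holds the vial; the bore's floor is 28 mm above the origin.
- neck (a point): Centre of the canister's neck rim, 72 mm above the bench. The neck is 31 mm in outer diameter and 38 mm over its two bayonet flanges (on the canister's +y and -y sides).
- catch (a point): Top of one of four blue posts, 8 mm high on the shoulder beside the tabs' feet, out to 32 mm from the axis, tops 68 mm above the bench: keep fingertips above them. They catch the tabs' feet, so the cap cannot turn until both tabs are pressed in 5 to 6 mm. Ribs on the neck stop it clockwise in any case: it opens counter-clockwise (seen from above) only.
- cap: Red safety cap, a cup open below, 50 mm high, 45 mm diameter, about 75 g. Origin: centre of its open lower edge; z up through its closed top; its x axis runs through the two yellow tabs at +x and -x. Start: locked on the canister's shoulder (origin 60 mm above the bench), its x along the canister's x. The vial's top stands inside it: lift it straight up 55 mm or more before moving sideways.
- cap_grip (a point): On the cap's axis, 30 mm above its origin: mid-height of the yellow tabs. Each tab is an upright plate 18 mm wide, 9 to 45 mm above the cap's origin, with a narrower foot below it. Over their outer faces the tabs measure 62 mm at rest, 50 mm fully squeezed. Grip across both tabs, along the cap's x, from above.
- cap_lugs (a point): On the cap's axis, 5 mm above its origin: height of the two inner lugs (on the cap's y sides) that hold it under the neck flanges. They come free when the cap has turned 0.9 rad counter-clockwise seen from above; after 1.0 to 1.4 rad it lifts straight off.
- tab_a (a joint): How far the tab at the cap's +x side is pressed in, m: 0 at rest, 0.006 fully in (stop). Spring: 5 N at rest, 11 N fully in; grip with 20 to 30 N to hold it in.
- tab_b (a joint): The same for the tab at the cap's -x side.
- vial: Clear glass headspace vial with a white crimp cap, 23 mm diameter, 77 mm tall, about 30 g. Origin: centre of its underside; z up through its cap. Start: standing in the canister's bore (1.5 mm play all round), its underside 28 mm above the bench, so that it stands about 30 mm out of the neck's rim; hidden by the cap at first. Grip it (10 to 15 N) above the rim and lift it straight up by 50 mm or more.
- tray: Shallow steel tray, fixed to the bench, 150 mm along its x and 190 mm along its y, rim 14 to 16 mm high, walls 4 mm. Origin: centre of its underside, on the bench; its inner floor is 4 mm above the origin. The cap fits in one half of it (tray y < 0) and the vial in the other, or the other way round.
- timer: Bystander: white bench timer with three buttons, 62x70x19 mm, loose. Origin: centre of its underside.
- septa_jar: Bystander: small white jar with a green lid, 39 mm diameter, 47 mm tall, loose. Origin: centre of its underside.
- amber_bottle: Bystander: amber bottle with a black cap, 66 mm diameter, 132 mm tall, loose. Origin: centre of its underside.

How it is judged:
On the way, in this order (a step that is already met when the one before it is completed fails the run):
1. the cap has been turned more than 0.6 rad with both tabs squeezed, while still down on the canister (value of joint each of tab_a, tab_b above 0.0045 m and angle between the x axis of cap and the x axis of canister, either way round above 0.6 rad and z of cap in the frame of canister below 0.067 m and horizontal distance between cap and canister below 0.005 m), for 0.05 s.
2. the cap has been lifted off the canister (z of cap in the frame of canister above 0.09 m), for 0.05 s.
3. the vial has been lifted out of the canister (z of vial in the frame of canister above 0.07 m), for 0.05 s.
At the end, for the whole second after the job is handed in: The cap lies flat on the tray's floor, open side down (tilt under 0.1 rad, lower edge within 4 mm of the floor), the vial stands upright on the tray's floor (same tolerances), both wholly inside the tray, at rest and released (angle between each of cap, vial's own z axis and vertical below 0.1 rad and z of cap in the frame of tray between 0 and 0.008 m and linear speed of each of cap, vial below 0.03 m/s and angular speed of each of cap, vial below 0.3 rad/s and contact force between the fingers and cap below 0.1 N and x of cap in the frame of tray between -0.05 and 0.05 m and y of cap in the frame of tray between -0.07 and 0.07 m and z of vial in the frame of tray between 0 and 0.008 m and contact force between the fingers and vial below 0.1 N and x of vial in the frame of tray between -0.066 and 0.066 m and y of vial in the frame of tray between -0.086 and 0.086 m); the robot touches nothing.
It fails at once if the timer, the septa jar or the amber bottle is moved more than 30 mm (distance of any of timer, septa_jar, amber_bottle from where it was at the start of the episode above 0.03 m).
It fails at once if the cap is dropped (falls free at more than 0.7 m/s, as from 25 mm) (linear speed of cap above 0.7 m/s and contact force between the fingers and cap below 0.1 N).
It fails at once if the vial is dropped (falls free at more than 0.7 m/s, as from 25 mm) (linear speed of vial above 0.7 m/s and contact force between the fingers and vial below 0.1 N).
It fails at once if the vial is tipped over (more than 1 rad) (angle between vial's own z axis and vertical above 1 rad).
It also fails if it takes over 69 s, if anything falls off the work surface, if the arm or the gripper's body presses on something with over 40 N, if the wrist force passes 120 N, or if a joint passes its speed limit or range.

ROBOT

A 6-joint arm with a two-finger parallel gripper is mounted at the origin on a cart in front of the work surface, level with it; the furniture and walls round the work are solid. World frame = base frame: x ahead of the robot, y to its left, z up, the work surface at z = 0. Lengths are in m, angles in rad, forces in N, time in s.
With the tool pointing down it reaches from about 0.35 to 0.775 m from the base axis. Payload 5.5 kg.
Tool frame: the origin (TCP) lies at the very end of the fingers, on their centre line; the grasp point (between the pads) lies 19 mm behind it; z points along the fingers, y is the line along which they close (so a half turn about z gives the same grasp; the last joint's range is limited). The gripper opens to 85 mm and grips with 20 to 120 N. Pads are 22 mm wide; open, the fingers measure 114 mm over their backs; the gripper's body (76 mm by 85 mm) begins 54 mm behind the grasp point. The pads swing forward as they close: fully open they stand 13 mm farther back than shut.
Start: joints at [-1.378, 0.313, 0.046, 1.304, 0, 1.431], TCP at [0.188, -0.543, 0.231] pointing down, gripper open.
Joint ranges: [-2.76, 2.76], [-0.86, 1.69], [-1.03, 1.26], [-2.2, 2.34], [-1.47, 1.5], [-3.14, 3.14]. Speed limits (rad/s): [2.57, 2.57, 3.14, 3.14, 3.14, 3.14].

INTERFACE

Orientations are given as a unit quaternion [w, x, y, z].
In Python, from workcell import get_state, read_camera, calibration, hand_in gives the robot as it stands.
- The arm moves only by the tool drive_tool, never from a script. Its argument "deltas" is a list that holds one entry, the list of rows, each a list of 7 numbers: the closure in counts, from 0 (fully open) to 255 (shut), then the shift along the tool's x, y, z in m, then the turn, a rotation vector about the tool's x, y, z in degrees. A call has 1 to 12 rows; each row is the pose to reach, as a shift and turn from the pose commanded when the call began, along the tool's axes at that moment; what a row does not reach only later rows make up. A row lasts 1/8 s, in which the tool goes at most 62.5 mm and 10.7 degrees, less where a joint would pass 70% of its speed; a pose out of reach is approached as far as the arm can. A call with a gripper value outside its range is refused whole. The fingers move at their own pace and stop on an object; "newtons" is the grip in N (left out, the last holds). Time passes only in rows, so rows that repeat a pose let the fingers close. It gives the time, the measured TCP pose, the force, the opening and the grip force at its end, in the units of the state.
- get_state(): the state, without advancing time (a new reading comes with each control period).
- read_camera(name): name is "side" or "top" or "wrist"; returns (picture, depth): 384x512x3 uint8, red, green, blue; 384x512 float32, m along the optical axis (not along the pixel's ray), 0 where there is no reading.
- calibration(name): a dict with "mtx" (3x3 intrinsics, pixels), "k1" (the pictures are not rectified: a ray, as slopes to the right and down, at radius r is drawn at 1 + k1 r^2 times it, then the intrinsics apply), "world_from_camera" (4x4, takes a point from camera to world coordinates). Camera axes: x right, y up, looking along -z (the intrinsics and any distortion apply to the point x, -y, -z); pixel columns grow to the right and rows downward; lengths in m; the calibration is good to about 2 mm. A picture is of the moment at which its call begins: read the wrist's pose just before it. calibration takes no time and is no camera call; for the wrist camera it gives the pose at the moment of the call.
- hand_in(): hands the job in; it is judged then, once.
The state is a dict: "clock": time; "joint_pos": joint angles; "qvel": joint speeds; "tau": joint torques, N m; "tcp_pos": TCP position; "orientation": TCP orientation; "wrist_force": force on the tool from outside, world axes, zero at the start; "ft_torque": the same for the moment, N m; "finger_gap": finger opening in m; "grip_force": force on a finger pad.
Only numpy, scipy, OpenCV 4.12 (cv2) and the standard library are available. Lean on these libraries where they do the work, as an engineer would, in place of code of your own. Each camera call takes 0.05 s, during which the arm holds its last target. There are 200 camera calls.

## Working session

There is one attempt and no reset: what is moved stays moved. The work goes in short steps, Python scripts to look and compute and a tool call to move; the robot and the scene stay as the last step left them, time stands still between calls to the robot, and variables do not carry over. Pictures are saved under pics/ and viewed, at most 13 in all, crops included, and the job is handed in when it is done.

Besides the shell and the picture viewer there is one more tool, called after "Call:" as name([rows], argument=value, ...), one row to a line, values as JSON. drive_tool: Moves the arm, as the interface text tells. Its arguments: {"type":"object","properties":{"deltas":{"type":"array","items":{"type":"array","items":{"type":"array","items":{"type":"number"}}}},"newtons":{"type":"number"}},"required":["deltas"]}

```bash
mkdir -p pics; cat > h.py <<'E'
import numpy as np, cv2
from workcell import get_state, read_camera, calibration, hand_in
from scipy.spatial.transform import Rotation as R
def cloud(c,d):
    K=np.array(c["mtx"]);T=np.array(c["world_from_camera"]);k=c["k1"]
    v,u=np.mgrid[0:d.shape[0],0:d.shape[1]].astype(float)
    x=(u-K[0,2])/K[0,0];y=(v-K[1,2])/K[1,1]
    xd,yd=x.copy(),y.copy()
    for _ in range(8):
        s=1+k*(x*x+y*y);x=xd/s;y=yd/s
    rays=np.stack([x,-y,-np.ones_like(x)],-1)
    P=rays*d[...,None]@T[:3,:3].T+T[:3,3]
    return P,rays@T[:3,:3].T,T[:3,3]
def plane(ray,o,z): return o+ray*((z-o[2])/ray[...,2:3])
def look(n,save=None):
    c=calibration(n);p,d=read_camera(n)
    if save: cv2.imwrite(f"pics/{save}.png",p[...,::-1])
    return (p,d)+cloud(c,d)
E
python3 - <<'E'
from h import *
s=get_state();print(s)
a=look("top");b=look("side")
cv2.imwrite("pics/a.png",a[0][...,::-1]);cv2.imwrite("pics/b.png",b[0][...,::-1])
np.savez("first.npz",tp=a[0],td=a[1],sp=b[0],sd=b[1])
for n in("top","side"):print(calibration(n))
E
```

```text
{'clock': 0.0, 'joint_pos': array([-1.37760459e+00,  3.14031092e-01,  4.49805493e-02,  1.30359411e+00,
       -5.84537973e-09,  1.43120257e+00]), 'qvel': array([-1.71226543e-04,  4.32403342e-04,  3.67475050e-05, -6.09274038e-04,
       -6.72502781e-04, -1.85222682e-03]), 'tau': array([-3.57723638e-04, -4.80625463e+01,  2.98535067e+01,  1.92455063e-02,
       -1.04678088e-04, -5.73888371e-06]), 'tcp_pos': array([ 0.1877351 , -0.54295198,  0.23039205]), 'orientation': array([-9.23831946e-04,  9.86188216e-01,  1.65625928e-01, -2.47666159e-05]), 'wrist_force': array([-0.45760376,  0.28816919, -1.15864435]), 'ft_torque': array([ 0.00333429,  0.00615274, -0.01079186]), 'grip_force': 0.0, 'finger_gap': 0.0852660599261778}
{'mtx': array([[355.88151185,   0.        , 249.92627462],
       [  0.        , 355.88151185, 192.88881553],
       [  0.        ,   0.        ,   1.        ]]), 'k1': -0.08011654115036698, 'world_from_camera': array([[ 0.00392066,  0.98167159, -0.19054008,  0.45898987],
       [-0.99961959, -0.00135448, -0.02754707, -0.00719198],
       [-0.02730026,  0.19057559,  0.98129284,  0.90371029],
       [ 0.        ,  0.        ,  0.        ,  1.        ]])}
{'mtx': array([[482.14082941,   0.        , 258.97185547],
       [  0.        , 482.14082941, 199.13450023],
       [  0.        ,   0.        ,   1.        ]]), 'k1': -0.08268305903936705, 'world_from_camera': array([[-0.96288401,  0.12982666, -0.23664198,  0.37645292],
       [-0.26970232, -0.42793219,  0.86263242,  0.97912054],
       [ 0.01072596,  0.89443786,  0.44706361,  0.58362834],
       [ 0.        ,  0.        ,  0.        ,  1.        ]])}
```

View pics/a.png

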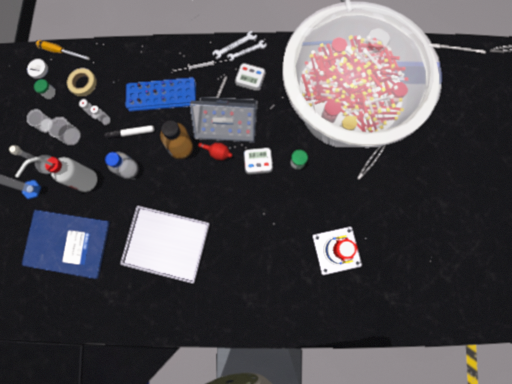

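View pics/b.png

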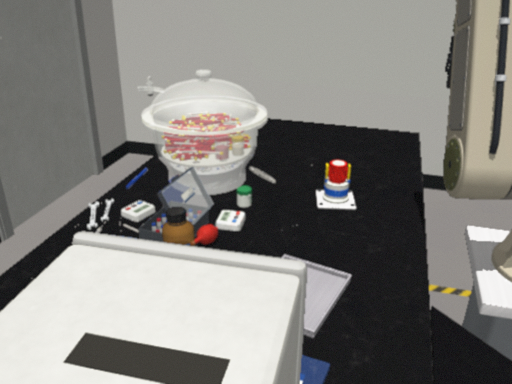

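The top view shows the canister plate at about (337,251) with the red cap at (345,248), the tray at about (165,245), and the timer at (258,160), jar at (299,159) and bottle at (177,140), which are far off. The side view shows the cap at (338,172) and the tray partly hidden at (310,290).

```bash
python3 - <<'E'
from h import *
f=np.load("first.npz")
def show(n,p,d):
    P,r,o=cloud(calibration(n),d)
    hsv=cv2.cvtColor(p,cv2.COLOR_RGB2HSV)
    H,S,V=[hsv[...,i].astype(int) for i in range(3)]
    near=(np.abs(P[...,0]-.35)<.15)&(np.abs(P[...,1]+.22)<.12)&(d>0)
    Y=(H>20)&(H<35)&(S>120)&(V>100)&near
    Rd=((H<8)|(H>172))&(S>120)&near
    B=(H>95)&(H<125)&(S>100)&near
    W=(S<50)&(V>150)&near&(P[...,2]<.03)
    for nm,m in(("Y",Y),("R",Rd),("B",B),("W",W)):
        q=P[m]
        if len(q)<3: print(n,nm,len(q));continue
        print(n,nm,len(q),q.min(0).round(3),np.median(q,0).round(3),q.max(0).round(3))
    k,l,st,ce=cv2.connectedComponentsWithStats(Y.astype(np.uint8))
    for i in range(1,k):
        if st[i,4]>3:print(" tab",st[i],ce[i].round(1),np.median(P[l==i],0).round(4), plane(r[l==i],o,.09).mean(0).round(4))
    tp=P[Rd&(P[...,2]>.105)];print(" captop",len(tp),tp.mean(0).round(4) if len(tp) else 0)
    m=(S<60)&(V>110)&(np.abs(P[...,0]-.38)<.17)&(P[...,1]>.05)&(P[...,1]<.4)&(P[...,2]<.03)&(d>0)
    k,l,st,ce=cv2.connectedComponentsWithStats(m.astype(np.uint8));i=1+st[1:,4].argmax()
    q=P[l==i];print(" tray",len(q),q.mean(0).round(4),np.percentile(q[:,2],[5,50,95]).round(4))
    c,_=cv2.findContours((l==i).astype(np.uint8),0,2);c=max(c,key=len)[:,0]
    g=plane(r[c[:,1],c[:,0]],o,.014)[:,:2].astype(np.float32);print(" rect",cv2.minAreaRect(g))
    if nm=="W":
        c,_=cv2.findContours(W.astype(np.uint8),0,2);c=max(c,key=len)[:,0]
        g=plane(r[c[:,1],c[:,0]],o,.008)[:,:2].astype(np.float32);print(" plate",cv2.minAreaRect(g))
show("top",f["tp"],f["td"]);show("side",f["sp"],f["sd"])
E
```

```text
top Y 15 [ 0.458 -0.21   0.075] [ 0.461 -0.202  0.103] [ 0.463 -0.197  0.107]
top R 140 [ 0.463 -0.254 -0.   ] [ 0.481 -0.184  0.109] [ 0.5   -0.176  0.114]
top B 13 [ 0.257 -0.195 -0.002] [ 0.48  -0.168  0.04 ] [ 0.499 -0.167  0.07 ]
top W 537 [ 0.429 -0.259 -0.001] [ 0.454 -0.178  0.009] [ 0.5   -0.145  0.028]
 tab [343 260   9   3  15] [347.3 261.4] [ 0.4605 -0.2021  0.1034] [ 0.4597 -0.204   0.09  ]
 captop 90 [ 0.4807 -0.1941  0.1102]
 tray 3809 [0.4872 0.2317 0.0053] [0.0016 0.0044 0.0155]
 rect ((0.49915677309036255, 0.23395958542823792), (0.195363387465477, 0.14755089581012726), 77.18836212158203)
 plate ((0.4734574258327484, -0.20146510004997253), (0.07187759876251221, 0.10147381573915482), 12.264404296875)
side Y 25 [ 0.455 -0.213  0.071] [ 0.458 -0.196  0.091] [ 0.462 -0.19   0.105]
side R 260 [ 0.462 -0.209  0.064] [ 0.481 -0.179  0.089] [ 0.5   -0.17   0.112]
side B 118 [ 0.26  -0.333 -0.001] [ 0.474 -0.17   0.036] [ 0.498 -0.162  0.069]
side W 319 [ 0.429 -0.263 -0.002] [ 0.462 -0.167  0.008] [ 0.5   -0.144  0.028]
 tab [348 164   2  15  25] [348.5 170.8] [ 0.4576 -0.1962  0.0914] [ 0.4581 -0.2015  0.09  ]
 captop 43 [ 0.4805 -0.183   0.1082]
 tray 2077 [0.4592 0.218  0.0068] [0.0029 0.005  0.0163]
 rect ((0.49905475974082947, 0.23735195398330688), (0.2086595594882965, 0.14686648547649384), 77.22149658203125)
 plate ((0.4703068137168884, -0.19253015518188477), (0.07082822173833847, 0.10260345786809921), 9.837895393371582)
```

```bash
python3 - <<'E'
from h import *
f=np.load("first.npz")
def big(m):
    k,l,st,ce=cv2.connectedComponentsWithStats(m.astype(np.uint8));return l==1+st[1:,4].argmax()
def rect(m,r,o,z):
    c,_=cv2.findContours(m.astype(np.uint8),0,1);c=max(c,key=len)[:,0]
    return cv2.minAreaRect(plane(r[c[:,1],c[:,0]],o,z)[:,:2].astype(np.float32))
for n,p,d in(("top",f["tp"],f["td"]),("side",f["sp"],f["sd"])):
    P,r,o=cloud(calibration(n),d)
    hsv=cv2.cvtColor(p,cv2.COLOR_RGB2HSV);H,S,V=[hsv[...,i].astype(int) for i in range(3)]
    near=(np.hypot(P[...,0]-.487,P[...,1]+.197)<.09)&(d>0)
    Y=(H>20)&(H<35)&(S>120)&(V>100)&near
    k,l,st,ce=cv2.connectedComponentsWithStats(Y.astype(np.uint8))
    for i in range(1,k):
        if st[i,4]>3:print(n," tab",st[i],np.median(P[l==i],0).round(4),P[l==i][:,2].max().round(4))
    Rd=((H<8)|(H>172))&(S>120)&near
    tp=P[Rd&(P[...,2]>.104)];print(" captop",len(tp),tp.mean(0).round(4),((tp.max(0)+tp.min(0))/2).round(4))
    if n=="top":
        hs=plane(r[big(Rd&(P[...,2]>.1))],o,.110);print(" capdisc",(hs.min(0)+hs.max(0))[:2]/2,np.ptp(hs,axis=0))
    print(" plate",rect(big((S<60)&(V>120)&near&(P[...,2]<.03)),r,o,.008))
    m=(S<60)&(V>110)&(np.abs(P[...,0]-.5)<.17)&(P[...,1]>.05)&(P[...,1]<.4)&(P[...,2]<.03)&(d>0)
    q=P[big(m)];print(" tray",rect(big(m),r,o,.015),np.percentile(q[:,2],[5,50,95]).round(4))
s=get_state();print(R.from_quat(s["orientation"],scalar_first=True).as_matrix().round(3))
E
```

```text
top  tab [337 236   9   3  15] [ 0.5148 -0.189   0.1047] 0.1074
top  tab [343 260   9   3  15] [ 0.4605 -0.2021  0.1034] 0.1066
 captop 122 [ 0.4866 -0.1941  0.1102] [ 0.4868 -0.1979  0.1089]
 capdisc [ 0.48791164 -0.19739228] [4.59750717e-02 4.44961522e-02 1.11022302e-16]
 plate ((0.48763400316238403, -0.1982211023569107), (0.10255520045757294, 0.10290601849555969), 12.355103492736816)
 tray ((0.5032427906990051, 0.2324449121952057), (0.1950569450855255, 0.15532216429710388), 76.58053588867188) [0.0016 0.0045 0.0161]
side  tab [325 164   4  14  35] [ 0.5143 -0.1858  0.0889] 0.1054
side  tab [348 164   2  15  25] [ 0.4576 -0.1962  0.0914] 0.1052
 captop 64 [ 0.4854 -0.1839  0.1079] [ 0.4863 -0.1897  0.1079]
 plate ((0.48531752824783325, -0.1912110596895218), (0.10250286757946014, 0.10914995521306992), 12.239033699035645)
 tray ((0.5398737788200378, 0.2293476015329361), (0.20829325914382935, 0.23076151311397552), 77.22148895263672) [0.0026 0.005  0.0162]
[[ 0.945  0.327 -0.   ]
 [ 0.327 -0.945  0.002]
 [ 0.    -0.002 -1.   ]]
```

Call:
drive_tool([
  [[0, 0.396, -0.229, 0.0, 0, 0, -83], [0, 0.396, -0.229, 0.0, 0, 0, -83], [0, 0.396, -0.229, 0.0, 0, 0, -83], [0, 0.396, -0.229, 0.0, 0, 0, -83], [0, 0.396, -0.229, 0.0, 0, 0, -83], [0, 0.396, -0.229, 0.0, 0, 0, -83], [0, 0.396, -0.229, 0.0, 0, 0, -83], [0, 0.396, -0.229, 0.0, 0, 0, -83], [0, 0.396, -0.229, 0.0, 0, 0, -83], [0, 0.396, -0.229, 0.0, 0, 0, -83], [0, 0.396, -0.229, 0.0, 0, 0, -83]],
], newtons=25)

```text
clock: 1.48
tcp_pos: [0.4866, -0.1986, 0.2312]
orientation: [-0.0, 0.63, 0.777, -0.0]
wrist_force: [0.2, 0.9, 0.8]
finger_gap: 0.0857
grip_force: 0.0
```

```bash
cat >> h.py <<'E'
def go(xyz,yaw=None,s=None):
    """tool-frame shift to world xyz and tool-z turn (deg) so that tool y lies along yaw (deg, mod 180)"""
    s=s or get_state();M=R.from_quat(s["orientation"],scalar_first=True).as_matrix()
    a=np.degrees(np.arctan2(M[1,1],M[0,1]))
    t=(M.T@(np.array(xyz)-s["tcp_pos"])).round(4)
    tilt=R.from_matrix(M.T@(R.from_euler("z",a-90,degrees=True)*R.from_matrix(np.diag([-1.,1,-1]))).as_matrix()).as_rotvec(degrees=True)
    print("tcp",s["tcp_pos"].round(4),"yyaw",a.round(2),"shift",t,"turn",None if yaw is None else round(-((yaw-a+90)%180-90),2),"untilt",tilt.round(2),"j6",s["joint_pos"][5].round(2),"t",s["clock"])
def masks(p):
    hsv=cv2.cvtColor(p,cv2.COLOR_RGB2HSV);H,S,V=[hsv[...,i].astype(int) for i in range(3)]
    return dict(Y=(H>20)&(H<35)&(S>120)&(V>90),R=((H<8)|(H>172))&(S>120)&(V>60),B=(H>95)&(H<130)&(S>100)&(V>60),W=(S<50)&(V>140))
E
python3 - <<'E'
from h import *
p,d,P,r,o=look("wrist","w1")
m=masks(p);go((.487,-.197,.16),12.3)
k,l,st,ce=cv2.connectedComponentsWithStats(m["Y"].astype(np.uint8))
for i in range(1,k):
    if st[i,4]>30:print("tab",st[i],np.median(P[l==i],0).round(4),P[l==i].min(0).round(4),P[l==i].max(0).round(4))
q=P[m["R"]&(d>0)];q=q[q[:,2]>.106];print("top",len(q),q.mean(0),(q.min(0)+q.max(0))/2,np.ptp(q,axis=0))
E
```

```text
tcp [ 0.4867 -0.1986  0.2313] yyaw 11.91 shift [0.0015 0.0007 0.0713] turn -0.39 untilt [-0.01  0.    0.  ] j6 0.82 t 1.525
tab [276 169   7  21  65] [ 0.5121 -0.1877  0.0903] [ 0.5106 -0.1992  0.0635] [ 0.5138 -0.1834  0.1064]
tab [225 170   7  22  68] [ 0.4597 -0.2006  0.0926] [ 0.4552 -0.211   0.0654] [ 0.472  -0.1296  0.3743]
tab [ 10 248  14   8  65] [-0.4801 -0.9606 -0.7589] [-0.51   -0.9856 -0.765 ] [-0.45   -0.9407 -0.7536]
tab [ 28 251  13   8  52] [-0.3968 -0.9638 -0.758 ] [-0.4286 -0.9826 -0.7628] [-0.3711 -0.9387 -0.753 ]
tab [ 45 254  15   8  64] [-0.3212 -0.9632 -0.7583] [-0.3539 -0.9855 -0.7632] [-0.2922 -0.9409 -0.7541]
tab [ 62 257  16   8  65] [-0.241  -0.9634 -0.759 ] [-0.2732 -0.9846 -0.7648] [ 0.472  -0.1296  0.3743]
top 967 [ 0.56001022 -0.20834186  0.12276244] [ 0.59528562 -0.21587905  0.13480632] [0.26200329 0.07913599 0.05751835]
```

View pics/w1.png

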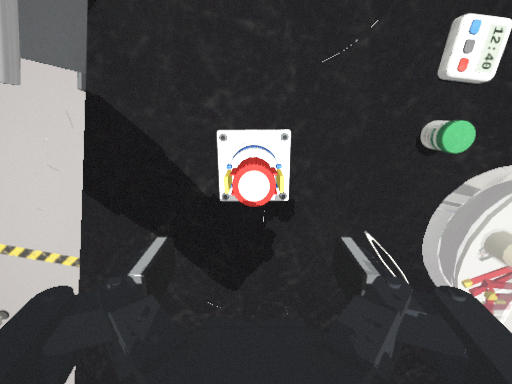

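The wrist view shows the cap, a red ring with a white disc, at (254,184), the tabs at (228,181) and (280,180), and the plate square-on in the image, so the yaw is right. Next I measure the cap axis.

```bash
python3 - <<'E'
from h import *
p,d,P,r,o=look("wrist");m=masks(p)
near=(np.hypot(P[...,0]-.487,P[...,1]+.197)<.085)&(d>0)
def big(m):
    k,l,st,ce=cv2.connectedComponentsWithStats(m.astype(np.uint8));return l==1+st[1:,4].argmax()
rd=big(m["R"]&near&(P[...,2]>.1))
c,_=cv2.findContours(rd.astype(np.uint8),0,1);c=max(c,key=len)[:,0]
g=plane(r[c[:,1],c[:,0]],o,.110)[:,:2].astype(np.float32)
print("disc",cv2.minEnclosingCircle(g),cv2.fitEllipse(g),np.median(P[rd][:,2]),np.percentile(P[rd][:,2],95))
W=big(m["W"]&near&(P[...,2]<.03))
c,_=cv2.findContours(W.astype(np.uint8),0,1);c=max(c,key=len)[:,0]
print("plate",cv2.minAreaRect(plane(r[c[:,1],c[:,0]],o,.008)[:,:2].astype(np.float32)))
Y=m["Y"]&near
k,l,st,ce=cv2.connectedComponentsWithStats(Y.astype(np.uint8))
ts=[plane(r[l==i],o,.09).mean(0) for i in range(1,k) if st[i,4]>30]
print(ts,np.degrees(np.arctan2(*(ts[0]-ts[1])[[1,0]])))
E
```

```text
disc ((0.4857202172279358, -0.19708916544914246), 0.025769900530576706) ((0.4860647916793823, -0.1976393610239029), (0.04534192383289337, 0.045609958469867706), 95.42876434326172) 0.1104057294696762 0.11162569706760611
plate ((0.48602554202079773, -0.19750851392745972), (0.09935780614614487, 0.09932948648929596), 11.903887748718262)
[array([ 0.51208702, -0.18915177,  0.09      ]), array([ 0.4590517 , -0.20143017,  0.09      ])] 13.03510042201073
```

Call:
drive_tool([
  [[0, 0.001, -0.0005, 0.05, 0, 0, 0], [0, 0.001, -0.0005, 0.095, 0, 0, 0], [0, 0.001, -0.0005, 0.12, 0, 0, 0], [0, 0.001, -0.0005, 0.14, 0, 0, 0], [0, 0.001, -0.0005, 0.15, 0, 0, 0], [0, 0.001, -0.0005, 0.158, 0, 0, 0], [0, 0.001, -0.0005, 0.158, 0, 0, 0]],
])

```text
clock: 2.45
tcp_pos: [0.4865, -0.197, 0.0733]
orientation: [-0.0, 0.629, 0.777, -0.0]
wrist_force: [-0.3, 0.6, -0.1]
finger_gap: 0.0854
grip_force: 0.0
```

Call:
drive_tool([
  [[60, 0, 0, 0, 0, 0, 0], [90, 0, 0, 0, 0, 0, 0], [255, 0, 0, 0, 0, 0, 0], [255, 0, 0, 0, 0, 0, 0], [255, 0, 0, 0, 0, 0, 0], [255, 0, 0, 0, 0, 0, 0], [255, 0, 0, 0, 0, 0, 0], [255, 0, 0, 0, 0, 0, 0]],
], newtons=28)

```text
clock: 3.45
tcp_pos: [0.4874, -0.1974, 0.0757]
orientation: [0.002, 0.629, 0.778, -0.0]
wrist_force: [-3.7, 0.9, 12.2]
finger_gap: 0.0487
grip_force: 28.5
```

Call:
drive_tool([
  [[255, 0, 0, -0.0015, 0, 0, 0], [255, 0, 0, -0.0015, 0, 0, -5], [255, 0, 0, -0.0015, 0, 0, -12], [255, 0, 0, -0.0015, 0, 0, -20], [255, 0, 0, -0.0015, 0, 0, -28], [255, 0, 0, -0.0015, 0, 0, -36], [255, 0, 0, -0.0015, 0, 0, -42], [255, 0, 0, -0.0015, 0, 0, -42]],
])

```text
clock: 4.45
tcp_pos: [0.4873, -0.197, 0.0758]
orientation: [0.001, 0.308, 0.951, -0.0]
wrist_force: [-0.3, 0.7, 4.8]
finger_gap: 0.0489
grip_force: 30.2
```

Call:
drive_tool([
  [[255, 0, 0, 0, 0, 0, -7], [255, 0, 0, 0, 0, 0, -14], [255, 0, 0, 0, 0, 0, -21], [255, 0, 0, 0, 0, 0, -27], [255, 0, 0, 0, 0, 0, -27], [255, 0, 0, 0, 0, 0, -27]],
])

```text
clock: 5.2
tcp_pos: [0.487, -0.197, 0.0758]
orientation: [0.001, 0.078, 0.997, -0.0]
wrist_force: [-1.9, 0.1, 5.3]
finger_gap: 0.049
grip_force: 30.4
```

```bash
python3 - <<'E'
from h import *
s=get_state();print(s["ft_torque"],s["wrist_force"]);go((.486,-.1976,.14))
p,d,P,r,o=look("side");cv2.imwrite("pics/s2.png",cv2.resize(p[100:230,260:420,::-1],None,fx=4,fy=4))
E
```

```text
[0.17804396 0.27699094 0.08839829] [-1.8931904   0.09461257  5.28404672]
tcp [ 0.487  -0.197   0.0758] yyaw 81.07 shift [ 0.0008 -0.0008 -0.0642] turn None untilt [-0.03  0.07  0.  ] j6 -0.38 t 5.2
```

View pics/s2.png

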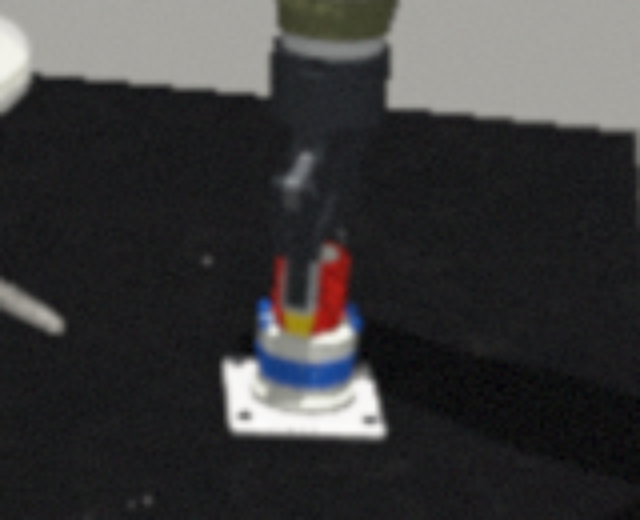

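In the crop, the yellow tab's foot sits below the finger at (300,322) and faces the side camera, so the cap has turned with the gripper. Next I lift it straight up.

Call:
drive_tool([
  [[255, 0, 0, -0.003, 0, 0, 0], [255, 0, 0, -0.006, 0, 0, 0], [255, 0, 0, -0.01, 0, 0, 0], [255, 0, 0, -0.01, 0, 0, 0]],
])

```text
clock: 5.75
tcp_pos: [0.4869, -0.197, 0.0851]
orientation: [0.0, 0.078, 0.997, -0.0]
wrist_force: [-1.0, -1.0, -0.7]
finger_gap: 0.0483
grip_force: 29.2
```

Call:
drive_tool([
  [[255, 0, 0, -0.01, 0, 0, 0], [255, 0, 0, -0.025, 0, 0, 0], [255, 0, 0, -0.045, 0, 0, 0], [255, 0, 0, -0.065, 0, 0, 0], [255, 0, 0, -0.085, 0, 0, 0], [255, 0, 0, -0.095, 0, 0, 0], [255, 0, 0, -0.095, 0, 0, 0]],
])

```text
clock: 6.62
tcp_pos: [0.4872, -0.1972, 0.1809]
orientation: [0.001, 0.078, 0.997, -0.001]
wrist_force: [-0.8, 0.0, -1.7]
finger_gap: 0.0482
grip_force: 29.2
```

```bash
python3 - <<'E'
from h import *
go((.487,-.197,.18))
p,d,P,r,o=look("side");cv2.imwrite("pics/s3.png",cv2.resize(p[80:230,260:420,::-1],None,fx=3,fy=3))
m=masks(p);near=(np.hypot(P[...,0]-.487,P[...,1]+.197)<.06)&(d>0)
q=P[m["R"]&near];print("red",len(q),q.min(0),q.max(0),np.percentile(q[:,2],[2,98]))
Y=P[m["Y"]&near];print("yel",np.percentile(Y[:,2],[2,50,98]) if len(Y) else 0)
# tray axis: mid positions of halves, tray yaw -13
for yaw in(-13.1,):
    u=R.from_euler("z",yaw,degrees=True).as_matrix()
    for y in(-.045,.045):print("half",y,(np.array([.5032,.2324,0])+u@[0,y,0]).round(4))
E
```

```text
tcp [ 0.4872 -0.1972  0.1809] yyaw 81.07 shift [0.0002 0.0001 0.0009] turn None untilt [-0.05  0.12  0.  ] j6 -0.38 t 6.625
red 177 [ 0.46448868 -0.20416057  0.16425034] [ 0.51055882 -0.16611816  0.22340778] [0.16661266 0.2155888 ]
yel [0.16693374 0.17353875 0.18248762]
half -0.045 [0.493  0.1886 0.    ]
half 0.045 [0.5134 0.2762 0.    ]
```

View pics/s3.png

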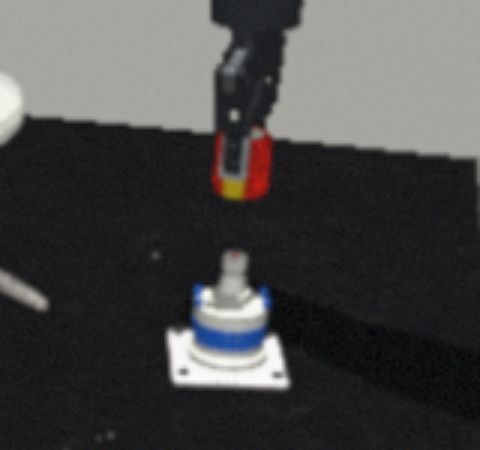

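The cap is clear at (240,165) with its lower edge at z≈0.165. The vial stands upright in the neck at (235,275). I carry the cap to the tray's far half.

Call:
drive_tool([
  [[255, 0.002, 0.02, 0, 0, 0, -4], [255, 0.006, 0.06, 0, 0, 0, -12], [255, 0.011, 0.105, 0, 0, 0, -20], [255, 0.015, 0.15, 0, 0, 0, -28], [255, 0.02, 0.195, 0, 0, 0, -37], [255, 0.024, 0.24, 0, 0, 0, -46], [255, 0.029, 0.285, 0, 0, 0, -54], [255, 0.033, 0.33, 0, 0, 0, -62], [255, 0.038, 0.375, 0, 0, 0, -70], [255, 0.042, 0.42, 0, 0, 0, -78], [255, 0.046, 0.455, 0, 0, 0, -84], [255, 0.0475, 0.469, 0, 0, 0, -86]],
])

```text
clock: 8.18
tcp_pos: [0.511, 0.2762, 0.1787]
orientation: [-0.001, -0.625, 0.78, 0.0]
wrist_force: [0.4, -0.4, -0.4]
finger_gap: 0.0484
grip_force: 29.2
```

```bash
python3 - <<'E'
from h import *
p,d,P,r,o=look("wrist","w4");go((.5127,.2733,.0225),167)
tr=(P[...,2]<.03)&(d>0)&(np.hypot(P[...,0]-.503,P[...,1]-.232)<.16)&masks(p)["W"]
print(np.percentile(P[tr][:,2],[5,50,95]) if tr.sum() else 0)
E
```

```text
tcp [0.5113 0.2767 0.1788] yyaw 167.41 shift [ 0.003  -0.0023  0.1563] turn 0.41 untilt [ 0.09 -0.    0.  ] j6 -0.99 t 8.225
[0.00339169 0.00467097 0.01647936]
```

View pics/w4.png

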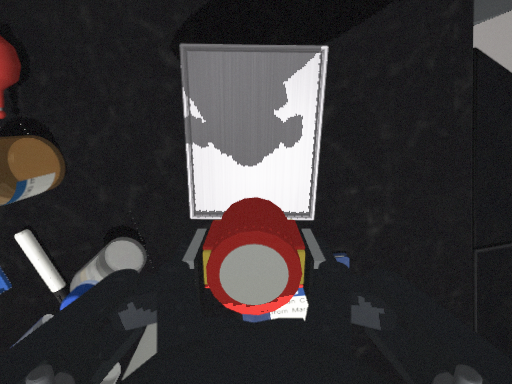

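The wrist view shows the cap held level at (254,270), with the tray's rim running from (181,46) to (318,217). I check the tray's place from here.

```bash
python3 - <<'E'
from h import *
p,d,P,r,o=look("wrist")
for u,v in((181,46),(327,46),(318,218),(191,218)):print((u,v),plane(r[v,u],o,.015).round(4))
t=(P[...,2]>-.005)&(P[...,2]<.03)&(d>0)&(p.max(-1)>90)
q=P[t];k=(np.hypot(q[:,0]-.503,q[:,1]-.232)<.16);q=q[k]
print(q.min(0),q.max(0),cv2.minAreaRect(q[q[:,2]>.002][:,:2].astype(np.float32)))
print(calibration("wrist")["world_from_camera"].round(3))
E
```

```text
(181, 46) [0.5533 0.1254 0.015 ]
(327, 46) [0.4074 0.158  0.015 ]
(318, 218) [0.445  0.3432 0.015 ]
(191, 218) [0.5968 0.3091 0.015 ]
[ 0.40222578  0.12287263 -0.0012651 ] [0.59893889 0.34256508 0.0191045 ] ((0.5017924308776855, 0.232638418674469), (0.19220340251922607, 0.1585140824317932), 76.8613052368164)
[[-0.975 -0.213 -0.06   0.496]
 [ 0.221 -0.936 -0.272  0.205]
 [ 0.001 -0.279  0.96   0.322]
 [ 0.     0.     0.     1.   ]]
```

Call:
drive_tool([
  [[255, 0.002, -0.001, 0.03, 0, 0, 0], [255, 0.002, -0.001, 0.07, 0, 0, 0], [255, 0.002, -0.001, 0.105, 0, 0, 0], [255, 0.002, -0.001, 0.13, 0, 0, 0], [255, 0.002, -0.001, 0.145, 0, 0, 0], [255, 0.002, -0.001, 0.154, 0, 0, 0], [255, 0.002, -0.001, 0.154, 0, 0, 0]],
])

```text
clock: 9.15
tcp_pos: [0.513, 0.2713, 0.0257]
orientation: [-0.0, -0.623, 0.782, -0.0]
wrist_force: [0.3, 0.4, -0.5]
finger_gap: 0.0484
grip_force: 29.2
```

Call:
drive_tool([
  [[255, 0, 0, 0.002, 0, 0, 0], [255, 0, 0, 0.004, 0, 0, 0], [255, 0, 0, 0.005, 0, 0, 0], [255, 0, 0, 0.005, 0, 0, 0]],
])

```text
clock: 9.65
tcp_pos: [0.513, 0.2717, 0.0208]
orientation: [0.0, -0.623, 0.782, -0.0]
wrist_force: [-0.3, -0.0, -0.5]
finger_gap: 0.0486
grip_force: 29.2
```

Call:
drive_tool([
  [[255, 0, 0, 0.001, 0, 0, 0], [255, 0, 0, 0.002, 0, 0, 0], [255, 0, 0, 0.002, 0, 0, 0]],
])

```text
clock: 10.02
tcp_pos: [0.5132, 0.2717, 0.0198]
orientation: [0.0, -0.623, 0.782, -0.0]
wrist_force: [-1.0, -1.5, 6.9]
finger_gap: 0.0482
grip_force: 30.7
```

Call:
drive_tool([
  [[95, 0, 0, 0, 0, 0, 0], [80, 0, 0, 0, 0, 0, 0], [50, 0, 0, 0, 0, 0, 0], [20, 0, 0, 0, 0, 0, 0], [20, 0, 0, 0, 0, 0, 0], [20, 0, 0, -0.01, 0, 0, 0], [20, 0, 0, -0.04, 0, 0, 0], [20, 0, 0, -0.09, 0, 0, 0], [20, 0, 0, -0.14, 0, 0, 0], [20, 0, 0, -0.14, 0, 0, 0]],
])

```text
clock: 11.28
tcp_pos: [0.5161, 0.2729, 0.1645]
orientation: [0.005, -0.623, 0.782, -0.002]
wrist_force: [0.1, -0.0, -0.4]
finger_gap: 0.079
grip_force: 0.0
```

```bash
python3 - <<'E'
from h import *
f=np.load("first.npz")
p,d,P,r,o=look("wrist","w5");go((.486,-.1976,.18),102)
m=masks(p);q=P[m["R"]&(d>0)&(np.hypot(P[...,0]-.513,P[...,1]-.272)<.05)]
print("cap",len(q),q.min(0),q.max(0),np.percentile(q[:,2],[90,98]))
p,d,P,r,o=look("top")
near=(np.hypot(P[...,0]-.486,P[...,1]+.1976)<.04)&(d>0)&(P[...,2]>.085)
q=P[near];print("vial top",len(q),q.mean(0),(q.min(0)+q.max(0))/2,q[:,2].max())
p,d,P,r,o=look("side")
near=(np.hypot(P[...,0]-.486,P[...,1]+.1976)<.04)&(d>0)&(P[...,2]>.085)
q=P[near];print("vial side",len(q),q.mean(0),(q.min(0)+q.max(0))/2,q[:,2].max())
E
```

```text
tcp [0.5147 0.2723 0.1618] yyaw 167.07 shift [ 0.4643 -0.0773 -0.0192] turn 65.07 untilt [-0.28  0.17  0.  ] j6 -1.0 t 11.325
cap 1010 [0.48709991 0.24799329 0.00377272] [0.53847959 0.2921508  0.05653852] [0.05512209 0.05566433]
vial top 82 [ 0.48711311 -0.19733798  0.10251182] [ 0.48708075 -0.19855132  0.0968807 ] 0.10863573285165717
vial side 67 [ 0.48683915 -0.19311418  0.09707034] [ 0.48724304 -0.19468845  0.09559621] 0.10612562268566061
```

View pics/w5.png

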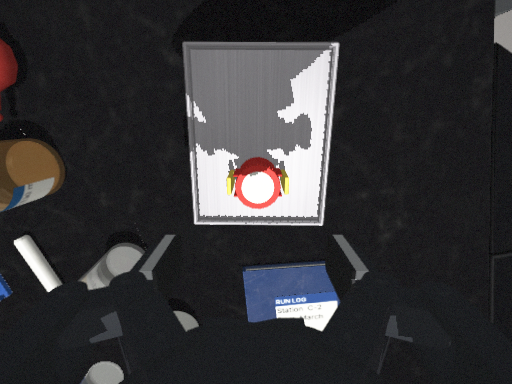

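The cap stands flat in the tray at (258,185), clear of the walls, with the tabs sprung out. Next, I move to the vial.

Call:
drive_tool([
  [[20, 0.02, -0.003, -0.01, 0, 0, 2], [20, 0.07, -0.012, -0.02, 0, 0, 7], [20, 0.12, -0.02, -0.02, 0, 0, 13], [20, 0.17, -0.028, -0.02, 0, 0, 18], [20, 0.22, -0.037, -0.02, 0, 0, 24], [20, 0.27, -0.045, -0.02, 0, 0, 29], [20, 0.32, -0.053, -0.02, 0, 0, 35], [20, 0.37, -0.062, -0.02, 0, 0, 40], [20, 0.41, -0.068, -0.02, 0, 0, 45], [20, 0.445, -0.074, -0.02, 0, 0, 49], [20, 0.464, -0.078, -0.02, 0, 0, 51], [20, 0.464, -0.078, -0.02, 0, 0, 51]],
])

```text
clock: 12.92
tcp_pos: [0.4845, -0.199, 0.1783]
orientation: [-0.0, -0.224, 0.975, 0.0]
wrist_force: [0.2, 0.8, 0.1]
finger_gap: 0.0784
grip_force: 0.0
```

```bash
python3 - <<'E'
from h import *
p,d,P,r,o=look("wrist","w6");
near=(np.hypot(P[...,0]-.487,P[...,1]+.1975)<.03)&(d>0)&(P[...,2]>.095)
q=P[near];v,u=np.where(near);print("vial top",len(q),q.mean(0),(q.min(0)+q.max(0))/2,q[:,2].max(),u.mean(),v.mean())
g=plane(r[near],o,.104);print((g.min(0)+g.max(0))/2,np.ptp(g,axis=0))
go((.487,-.1975,.078),116)
E
```

```text
vial top 11911 [ 0.47161117 -0.20459069  0.26163651] [ 0.47696049 -0.20295106  0.1884581 ] 0.28184100197859474 259.5625892032575 347.17311728654187
[ 0.59137524 -0.10793287  0.104     ] [2.33238991e-01 2.14088016e-01 5.55111512e-17]
tcp [ 0.4846 -0.198   0.1783] yyaw 116.02 shift [-0.0024 -0.0008  0.1003] turn 0.02 untilt [ 0.08 -0.03  0.  ] j6 -1.0 t 12.975
```

View pics/w6.png

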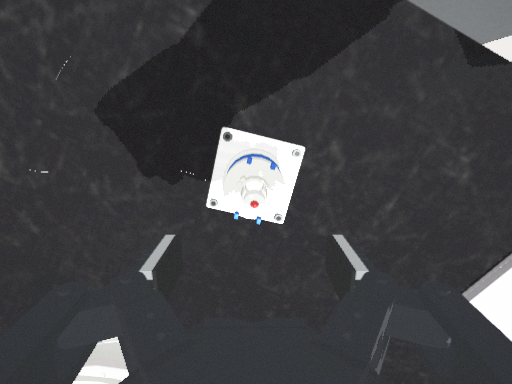

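The wrist view shows the vial standing upright in the neck, with the red dot at its top centre at (254,204).

```bash
python3 - <<'E'
from h import *
p,d,P,r,o=look("wrist");m=masks(p)["R"];m[:180]=0;m[230:]=0;m[:,:220]=0;m[:,290:]=0
print(m.sum(),P[m].mean(0),plane(r[m],o,.105).mean(0))
g=plane(r[m],o,.105).mean(0);go((g[0],g[1],.078),116)
E
```

```text
39 [ 0.48607769 -0.19862514  0.10572212] [ 0.48629637 -0.19851855  0.105     ]
tcp [ 0.4847 -0.1973  0.1784] yyaw 116.09 shift [-0.001  -0.0019  0.1004] turn 0.09 untilt [ 0.07 -0.03  0.  ] j6 -1.0 t 13.025
```

Call:
drive_tool([
  [[20, -0.0015, -0.001, 0.03, 0, 0, 0], [20, -0.0015, -0.001, 0.06, 0, 0, 0], [20, -0.0015, -0.001, 0.08, 0, 0, 0], [20, -0.0015, -0.001, 0.093, 0, 0, 0], [20, -0.0015, -0.001, 0.1, 0, 0, 0], [20, -0.0015, -0.001, 0.1, 0, 0, 0], [20, -0.0015, -0.001, 0.1, 0, 0, 0]],
], newtons=20)

```text
clock: 13.9
tcp_pos: [0.4875, -0.1985, 0.0795]
orientation: [0.0, -0.226, 0.974, -0.0]
wrist_force: [0.3, 0.4, -0.7]
finger_gap: 0.0785
grip_force: 0.0
```

Call:
drive_tool([
  [[60, 0, 0, 0, 0, 0, 0], [100, 0, 0, 0, 0, 0, 0], [140, 0, 0, 0, 0, 0, 0], [160, 0, 0, 0, 0, 0, 0], [170, 0, 0, 0, 0, 0, 0], [180, 0, 0, 0, 0, 0, 0], [190, 0, 0, 0, 0, 0, 0], [200, 0, 0, 0, 0, 0, 0], [200, 0, 0, 0, 0, 0, 0], [200, 0, 0, 0, 0, 0, 0]],
], newtons=20)

```text
clock: 15.15
tcp_pos: [0.487, -0.1982, 0.0788]
orientation: [-0.0, -0.226, 0.974, -0.0]
wrist_force: [0.0, -0.1, 0.1]
finger_gap: 0.022
grip_force: 19.9
```

Call:
drive_tool([
  [[220, 0, 0, -0.004, 0, 0, 0], [220, 0, 0, -0.012, 0, 0, 0], [220, 0, 0, -0.025, 0, 0, 0], [220, 0, 0, -0.045, 0, 0, 0], [220, 0, 0, -0.065, 0, 0, 0], [220, 0, 0, -0.08, 0, 0, 0], [220, 0, 0, -0.09, 0, 0, 0], [220, 0, 0, -0.09, 0, 0, 0]],
])

```text
clock: 16.15
tcp_pos: [0.4874, -0.1985, 0.1696]
orientation: [0.001, -0.226, 0.974, -0.001]
wrist_force: [0.2, -0.3, -1.0]
finger_gap: 0.0222
grip_force: 19.9
```

```bash
python3 - <<'E'
from h import *
go((.4917,.190,.169),167)
p,d,P,r,o=look("side");cv2.imwrite("pics/s7.png",cv2.resize(p[80:230,260:420,::-1],None,fx=3,fy=3))
E
```

```text
tcp [ 0.4874 -0.1985  0.1696] yyaw 116.07 shift [-1.745e-01  3.471e-01  2.000e-04] turn -50.93 untilt [-0.08  0.04  0.  ] j6 -0.99 t 16.15
```

View pics/s7.png

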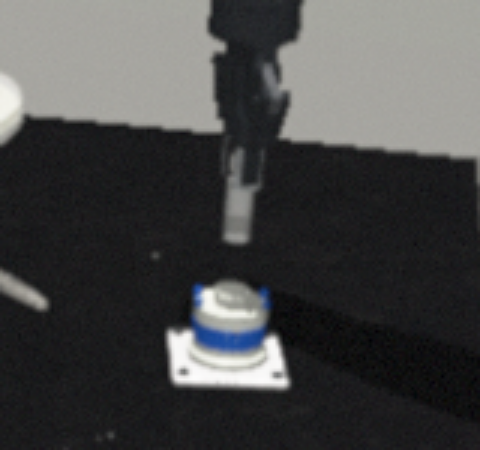

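The vial hangs upright in the fingers with its bottom at (237,238), clear of the neck. I carry it to the tray's near half.

Call:
drive_tool([
  [[220, -0.006, 0.012, 0, 0, 0, -2], [220, -0.02, 0.041, 0, 0, 0, -6], [220, -0.038, 0.076, 0, 0, 0, -11], [220, -0.056, 0.112, 0, 0, 0, -17], [220, -0.074, 0.148, 0, 0, 0, -22], [220, -0.092, 0.184, 0, 0, 0, -27], [220, -0.11, 0.22, 0, 0, 0, -33], [220, -0.127, 0.256, 0, 0, 0, -38], [220, -0.145, 0.292, 0, 0, 0, -43], [220, -0.16, 0.322, 0, 0, 0, -48], [220, -0.168, 0.338, 0, 0, 0, -50], [220, -0.1706, 0.343, 0, 0, 0, -51]],
])

```text
clock: 17.7
tcp_pos: [0.4889, 0.1856, 0.1682]
orientation: [-0.001, -0.624, 0.782, 0.0]
wrist_force: [0.1, -0.2, -0.4]
finger_gap: 0.0218
grip_force: 19.9
```

Call:
drive_tool([
  [[220, 0, 0, 0.015, 0, 0, 0], [220, 0, 0, 0.04, 0, 0, 0], [220, 0, 0, 0.065, 0, 0, 0], [220, 0, 0, 0.085, 0, 0, 0], [220, 0, 0, 0.1, 0, 0, 0], [220, 0, 0, 0.108, 0, 0, 0], [220, 0, 0, 0.108, 0, 0, 0], [220, 0, 0, 0.108, 0, 0, 0]],
])

```text
clock: 18.7
tcp_pos: [0.4901, 0.1849, 0.0614]
orientation: [0.001, -0.623, 0.782, -0.0]
wrist_force: [0.2, 0.0, -1.2]
finger_gap: 0.0219
grip_force: 19.9
```

```bash
python3 - <<'E'
from h import *
go((.490,.1845,.0548),167);print(get_state()["wrist_force"])
p,d,P,r,o=look("wrist","w8")
E
```

```text
tcp [0.4901 0.1849 0.0614] yyaw 167.06 shift [0.0004 0.     0.0066] turn 0.06 untilt [-0.06  0.02  0.  ] j6 -1.14 t 18.7
[ 0.17911514  0.0217121  -1.16852321]
```

View pics/w8.png

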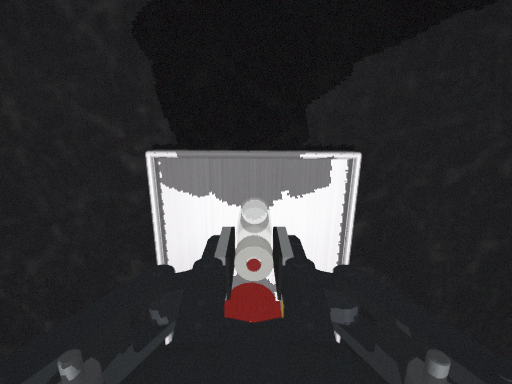

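The vial is upright between the fingers, top at (253,265) and base at (254,210) just above the tray floor. The cap is still in place behind it at (253,300). Now I lower the vial to contact.

Call:
drive_tool([
  [[220, 0, 0, 0.003, 0, 0, 0], [220, 0, 0, 0.005, 0, 0, 0], [220, 0, 0, 0.006, 0, 0, 0], [220, 0, 0, 0.006, 0, 0, 0]],
])

```text
clock: 19.25
tcp_pos: [0.4895, 0.1849, 0.0548]
orientation: [0.0, -0.623, 0.782, -0.0]
wrist_force: [-0.5, -0.6, 0.5]
finger_gap: 0.022
grip_force: 20.1
```

Call:
drive_tool([
  [[220, 0, 0, 0.001, 0, 0, 0], [220, 0, 0, 0.0015, 0, 0, 0], [220, 0, 0, 0.0015, 0, 0, 0]],
])

```text
clock: 19.62
tcp_pos: [0.4897, 0.1851, 0.0547]
orientation: [0.001, -0.623, 0.782, -0.0]
wrist_force: [-3.2, -0.8, 11.3]
finger_gap: 0.0221
grip_force: 21.3
```

Call:
drive_tool([
  [[220, 0, 0, -0.001, 0, 0, 0], [175, 0, 0, -0.001, 0, 0, 0], [165, 0, 0, -0.001, 0, 0, 0], [150, 0, 0, -0.001, 0, 0, 0], [120, 0, 0, -0.001, 0, 0, 0], [90, 0, 0, -0.001, 0, 0, 0], [60, 0, 0, -0.001, 0, 0, 0], [60, 0, 0, -0.01, 0, 0, 0], [60, 0, 0, -0.03, 0, 0, 0], [60, 0, 0, -0.07, 0, 0, 0], [60, 0, 0, -0.12, 0, 0, 0], [60, 0, 0, -0.12, 0, 0, 0]],
])

```text
clock: 21.12
tcp_pos: [0.4925, 0.1855, 0.1783]
orientation: [0.004, -0.623, 0.782, -0.002]
wrist_force: [0.4, 0.4, -0.4]
finger_gap: 0.0652
grip_force: 0.0
```

```bash
python3 - <<'E'
from h import *
p,d,P,r,o=look("wrist","w9");s=get_state();print(s["tcp_pos"],s["wrist_force"])
m=masks(p)["R"]&(d>0)
k,l,st,ce=cv2.connectedComponentsWithStats(m.astype(np.uint8))
u=R.from_euler("z",-13.1,degrees=True).as_matrix()
for i in range(1,k):
    if st[i,4]>15:
        q=P[l==i];c=(q.min(0)+q.max(0))/2;print(ce[i],st[i,4],c,q[:,2].max(),"tray",u.T@(c-[.502,.233,0]))
E
```

```text
[0.49114886 0.18521092 0.1759128 ] [ 0.21557867  0.31092581 -0.7987807 ]
[ 1.         26.44827586] 29 [ 0.70241512 -0.02056011  0.01908526] 0.02077846782873044 tray [ 0.25266924 -0.2015371   0.01908526]
[ 20.65257088 154.31331091] 2081 [0.74803297 0.10214999 0.02129756] 0.04367411306833874 tray [ 0.26928752 -0.07168107  0.02129756]
[257.97222222 191.61111111] 36 [0.48886461 0.18412364 0.0813548 ] 0.08299276563360641 tray [-0.00171566 -0.05058155  0.0813548 ]
[ 25.84615385 197.76923077] 65 [0.75575072 0.14805449 0.02404747] 0.02801783502647165 tray [ 0.26640011 -0.02522195  0.02404747]
[254.12238055 248.2992456 ] 1193 [0.51284351 0.28579584 0.03015174] 0.056312145957931714 tray [-0.00140493  0.05387957  0.03015174]
```

View pics/w9.png

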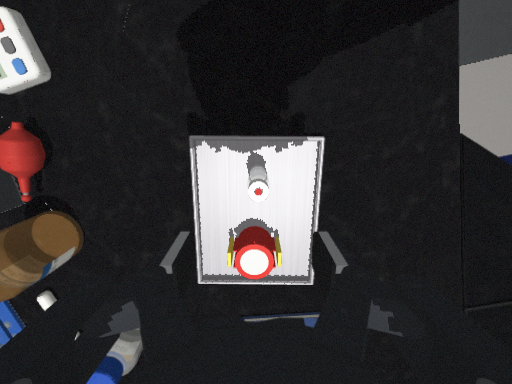

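The vial stands upright with its top centre at (258,191), z 0.081, and the cap sits flat at (254,250). Both are inside the tray and released, so I hand in.

```bash
python3 -c "
from workcell import hand_in;print(hand_in())"
```

```text
the job is handed in; nothing more can be done
None
```

The cap is off and lies flat, open side down, in the steel tray with the vial standing upright beside it; the other things on the bench were left alone, and the job was handed in after about 21 s (the judge's verdict was not shown).

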